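Hang the guard door of the high-voltage test enclosure and shut it

TASK

The guard door of the high-voltage test enclosure has been lifted off and stands in the slanted rack beside a plain vented panel. Take the door (the one with the two hinge knuckles), hang it open on the enclosure's two pintles (their plate is adjustable, so feel for the pins) until both knuckles sit fully home, then swing it shut past the ball catch until it stays closed and presses the interlock plunger. Do not slam it, and leave the vented panel, the transformer inside and everything else on the bench where they are.

Things in the scene. Friction and masses are not known exactly. Their poses are not given: they have to be found in the camera images.
- guard_door: Guard door to hang: aluminium frame, clear window, 144 wide (its y) x 140 high (its z) x 8 mm thick (its x), 0.2 to 0.4 kg. Origin: middle of its lower edge; z up the door, +y toward the hinge edge with the two knuckles, -x its outer face. At the start it stands in either slot of the rack, leaning 30 degrees, top toward the rack's -x side, outer face down.
- top_rail (a point): Middle of the door's top edge (door z = 140 mm). The rail below it is plain for 30 mm over the whole 144 mm width and is the place to grip, across its 8 mm.
- door_handle (a point): Middle of the vertical bar of the door's D-handle, 24 mm out from the door's mid-plane on the outer face, near the free edge (door x = -24, y = -58, z = 72 mm); bar 8 mm thick, 56 mm tall.
- vent_panel: Vented cover panel in the other slot of the rack, leave it: aluminium, 144 x 140 x 8 mm, louvres in the middle, no knuckles and no handle. Origin and axes as the door's (middle of lower edge, z up the panel).
- panel_rack: Dark steel rack, fixed; origin under its middle on the bench. Two slots at x = -18 and +57 mm, floors 16 mm above the bench. Each is formed by two pairs of flat fins (at y = -30 and +30 mm, 14 mm wide), 10.5 mm apart, 59 mm long along the slant; they lean 30 degrees toward -x, so a panel must be drawn out 60 mm along the slant before it is free.
- enclosure: High-voltage test enclosure, fixed: grey frame, clear sides, 192 wide (its y) x 140 deep (its x) x 178 mm high; origin under its middle on the bench; open front toward its -x (jambs' face at x = -65 mm), hinge at its +y side. Hung and shut, the door's axes are about parallel to its axes, the lower edge is 25 mm up and the free edge rests on a rubber gasket with its outer face at x = -83 mm.
- roof_tab (a point): Front edge of a 48 mm wide tab on the enclosure's roof, 173 mm up at its underside. It hangs 8 mm above the shut door, less than the pins' height, so the door can be hung or lifted off only while it stands open (25 to 110 degrees; it opens toward the enclosure's -x).
- ball_catch (a joint): Travel (m) of the sprung steel ball (14 mm) in the post beside the free edge of the shut door, 95 mm up: 0 at rest. The free edge has to be pushed past it (2 to 5 N at the free edge); it then springs out in front of the door and holds it shut. Post: enclosure y = -92 to -77, x to -96 mm, 112 mm high.
- upper_hinge (a point): Middle setting of the upper pintle, at the shoulder on which the knuckle comes to rest (enclosure x = -80, y = 88, z = 120 mm). Steel pin pointing up, 8 mm diameter, 16 mm high above the shoulder. The plate that carries both pintles is bolted in slots: the real pins stand up to 5.5 mm forward or back of this point along the enclosure's x (both alike, not measured), so feel for them.
- lower_hinge (a point): The same for the lower pintle, 80 mm below (z = 40 mm). The pins point up one above the other, so bring the door to them from the front, each knuckle just above its own pin; from straight above, the lower knuckle would meet the upper pintle.
- upper_knuckle (a point): Lower end of the door's upper knuckle, on its bore axis (door x = 0, y = 88, z = 95 mm). Knuckle: vertical steel tube, 17 mm outside, 10.2 mm bore, 18 mm long, open at both ends; it stops on the shoulder of the upper pintle.
- lower_knuckle (a point): Lower end of the door's lower knuckle, on its bore axis (door x = 0, y = 88, z = 15 mm), the same tube; it stops on the shoulder of the lower pintle.
- interlock (a joint): Travel (m) of the interlock plunger, a thin sprung steel rod near the upper free corner of the opening (enclosure y = -56, z = 134 mm): 0 with the door open, about 0.005 to 0.008 with the door shut; under 1 N.
- test_transformer: Transformer under test, 35 x 81 x 38 mm, loose on the mat inside the enclosure; leave it. Origin under its middle.
- wound_transformer: Yellow-taped transformer, 29 x 65 x 29 mm; bystander, leave it. Origin under its middle.
- small_screwdriver: Small screwdriver, 135 mm; bystander, leave it. Origin under its middle.
- hv_probe: Red test probe, 124 mm; bystander, leave it. Origin under its middle.

How it is judged:
On the way:
1. the door hangs on both pintles, both knuckles fully down, while it stands open by more than 20 degrees (z of upper_knuckle in the frame of enclosure between 0.117 and 0.123 m and x of upper_knuckle in the frame of enclosure between -0.088 and -0.072 m and y of upper_knuckle in the frame of enclosure between 0.083 and 0.093 m and z of lower_knuckle in the frame of enclosure between 0.037 and 0.043 m and x of lower_knuckle in the frame of enclosure between -0.088 and -0.072 m and y of lower_knuckle in the frame of enclosure between 0.083 and 0.093 m and angle between the y axis of guard_door and the y axis of enclosure, either way round above 0.35 rad), for 0.2 s.
At the end, for the whole second after the job is handed in: Both knuckles sit on their pintle shoulders (lower ends 120 and 40 mm up, within 3 mm, and within 8 mm in x, 5 mm in y of the pintles' middle setting), the door is shut (within 0.07 rad of the enclosure's front, free edge at its -y side), the interlock is pressed over 3 mm, the door at rest (z of upper_knuckle in the frame of enclosure between 0.117 and 0.123 m and x of upper_knuckle in the frame of enclosure between -0.088 and -0.072 m and y of upper_knuckle in the frame of enclosure between 0.083 and 0.093 m and z of lower_knuckle in the frame of enclosure between 0.037 and 0.043 m and x of lower_knuckle in the frame of enclosure between -0.088 and -0.072 m and y of lower_knuckle in the frame of enclosure between 0.083 and 0.093 m and angle between the y axis of guard_door and the y axis of enclosure, either way round below 0.07 rad and y of guard_door in the frame of enclosure below 0.02 m and value of joint interlock above 0.003 m and linear speed of guard_door below 0.02 m/s); the robot touches nothing.
It fails at once if the vented panel was pulled out or shifted by more than 15 mm (distance of vent_panel from where it was at the start of the episode above 0.015 m).
It fails at once if the transformer in the enclosure was pushed by more than 10 mm (distance of test_transformer from where it was at the start of the episode above 0.01 m).
It fails at once if the door was slammed: more than 60 N between door and enclosure (contact force between guard_door and enclosure above 60 N).
It fails at once if something else on the bench was shifted by more than 20 mm (distance of any of wound_transformer, small_screwdriver, hv_probe from where it was at the start of the episode above 0.02 m).
It also fails if it takes over 72 s, if anything falls off the work surface, if the arm or the gripper's body presses on something with over 40 N, if the wrist force passes 120 N, or if a joint passes its speed limit or range.

ROBOT

A 6-joint arm with a two-finger parallel gripper is mounted at the origin on a cart in front of the work surface, level with it; the furniture and walls round the work are solid. World frame = base frame: x ahead of the robot, y to its left, z up, the work surface at z = 0. Lengths are in m, angles in rad, forces in N, time in s.
With the tool pointing down it reaches from about 0.425 to 0.95 m from the base axis. Payload 3.5 kg.
Tool frame: the origin (TCP) lies at the very end of the fingers, on their centre line; the grasp point (between the pads) lies 19 mm behind it (ctrl.grip_point_offset is the distance from the TCP to the grasp point, in m); z points along the fingers, y is the line along which they close (so a half turn about z gives the same grasp; the last joint's range is limited). The gripper opens to 85 mm and grips with 20 to 120 N. Pads are 22 mm wide; open, the fingers measure 114 mm over their backs; the gripper's body (76 mm by 85 mm) begins 54 mm behind the grasp point. The pads swing forward as they close: fully open they stand 13 mm farther back than shut.
Start: joints at [-1.365, 0.286, 1.577, -0, 1.279, -0.15], TCP at [0.235, -0.633, 0.231] pointing down, gripper open.
Joint ranges: [-2.77, 2.77], [-0.9, 2.22], [0.21, 2.48], [-1.53, 4.67], [0.24, 2.81], [-2.84, 2.84]. Speed limits (rad/s): [2.79, 2.79, 3.14, 3.14, 3.14, 3.14].

INTERFACE

Orientations are given as a unit quaternion [x, y, z, w].
In Python, from plant import ctrl gives the robot as it stands. The module is installed in compiled form; this text tells all that it offers.
- The arm moves only by the shell command python3 -m pendant 'ROWS' [OPENING] [FORCE]. ROWS is JSON, a list of rows, each an object of numbers: "dx", "dy", "dz": the shift along the tool's x, y, z in cm; "twist": the turn about the tool's z in degrees. A call has 1 to 10 rows; each row is the pose to reach, as a shift and turn from the pose commanded when the call began, along the tool's axes at that moment; what a row does not reach only later rows make up. A row lasts 1/8 s, in which the tool goes at most 62.5 mm and 10.7 degrees, less where a joint would pass 70% of its speed; a pose out of reach is approached as far as the arm can. A call with a gripper value outside its range is refused whole. OPENING is the opening in per cent of the stroke, from 0 (shut) to 100 (fully open), set as the call begins (- or left out, the last holds). The fingers move at their own pace and stop on an object; FORCE is the grip in N (left out, the last holds). Time passes only in rows, so rows that repeat a pose let the fingers close. It gives the time, the measured TCP pose, the force, the opening and the grip force at its end, in the units of the state.
- ctrl.get_state(): the state, without advancing time (a new reading comes with each control period).
- ctrl.read_camera(name): name is "side" or "top"; returns a dict with "img" (384x512x3 uint8, red, green, blue), "depth" (384x512 float32, m along the optical axis (not along the pixel's ray), 0 where there is no reading), "camera_matrix" (3x3 intrinsics, pixels), "xyz" and "rotation" of the camera in the world. Camera axes: x right, y up, looking along -z (the intrinsics and any distortion apply to the point x, -y, -z); pixel columns grow to the right and rows downward; lengths in m; the calibration is good to about 2 mm. A picture is of the moment at which its call begins.
- ctrl.sign_off(): hands the job in; it is judged then, once.
The state is a dict: "time": time; "qpos": joint angles; "dq": joint speeds; "joint_efforts": joint torques, N m; "eef_pos": TCP position; "tcp_rot": TCP orientation; "contact_force": force on the tool from outside, world axes, zero at the start; "wrist_torque": the same for the moment, N m; "opening": opening from 0.0 (shut) to 1.0 (fully open); "finger_force": force on a finger pad.
Only numpy, scipy, OpenCV 4.12 (cv2) and the standard library are available. Lean on these libraries where they do the work, as an engineer would, in place of code of your own. Each camera call takes 0.05 s, during which the arm holds its last target. There are 200 camera calls.

## Working session

There is one attempt and no reset: what is moved stays moved. The work goes in short steps, Python scripts to look and compute and a shell command to move; the robot and the scene stay as the last step left them, time stands still between calls to the robot, and variables do not carry over. Pictures are saved under pics/ and viewed, at most 10 in all, crops included, and the job is handed in when it is done.

```bash
mkdir -p pics
cat > h.py <<'E'
import numpy as np,cv2
from plant import ctrl
from scipy.spatial.transform import Rotation as R
def cam(n):
    c=ctrl.read_camera(n); Rm=np.array(c["rotation"]); 
    if Rm.shape!=(3,3): Rm=R.from_quat(Rm).as_matrix()
    K=np.array(c["camera_matrix"]); d=c["depth"]
    v,u=np.mgrid[:384,:512]
    x=(u-K[0,2])/K[0,0]*d; y=(v-K[1,2])/K[1,1]*d
    P=np.stack([x,-y,-d],-1)@Rm.T+np.array(c["xyz"])
    P[d==0]=np.nan
    return c,P
E
python3 - <<'E'
from h import *
a=[]
for n in("side","top"):
    c,P=cam(n); np.savez(f"{n}0.npz",img=c["img"],P=P); print(n,c["xyz"],c["rotation"],c["camera_matrix"],[k for k in c], (c["depth"]==0).mean())
    cv2.imwrite(f"pics/{n}0.png",cv2.resize(c["img"][:,:,::-1],(800,600)))
print(ctrl.get_state())
E
```

```text
side [0.23285339 0.35180412 0.72345253] [-0.09055929  0.36733789  0.90487615 -0.19509238] [[424.05421789   0.         252.5758877 ]
 [  0.         424.05421789 193.03899808]
 [  0.           0.           1.        ]] ['img', 'depth', 'camera_matrix', 'xyz', 'rotation'] 0.00396728515625
top [ 0.34556441 -0.20802936  0.97348229] [ 0.06746489 -0.06355395 -0.70202863  0.70609148] [[366.82962353   0.         255.49255223]
 [  0.         366.82962353 196.62364775]
 [  0.           0.           1.        ]] ['img', 'depth', 'camera_matrix', 'xyz', 'rotation'] 0.00396728515625
{'time': 0.1, 'qpos': array([-1.36500309e+00,  2.87134561e-01,  1.57805946e+00, -3.41508008e-05,
        1.27859955e+00, -1.50007620e-01]), 'dq': array([-9.66704590e-04, -2.61145090e-03, -2.60449166e-03, -2.15077047e-03,
        5.11547428e-04,  8.20909407e-05]), 'joint_efforts': array([ 5.45625826e-04, -4.07297122e+01, -2.93699938e+01, -1.50505939e-04,
        3.44405438e-03, -6.77445300e-06]), 'eef_pos': array([ 0.23502001, -0.63211656,  0.23003155]), 'tcp_rot': array([ 9.84215939e-01,  1.76968283e-01, -4.70306758e-05, -1.09957186e-03]), 'contact_force': array([-1.49316227,  0.05195476,  0.25449679]), 'wrist_torque': array([ 0.004512  , -0.11088035, -0.02185416]), 'finger_force': 0.0, 'opening': 1.0003595520360065}
```

View pics/side0.png

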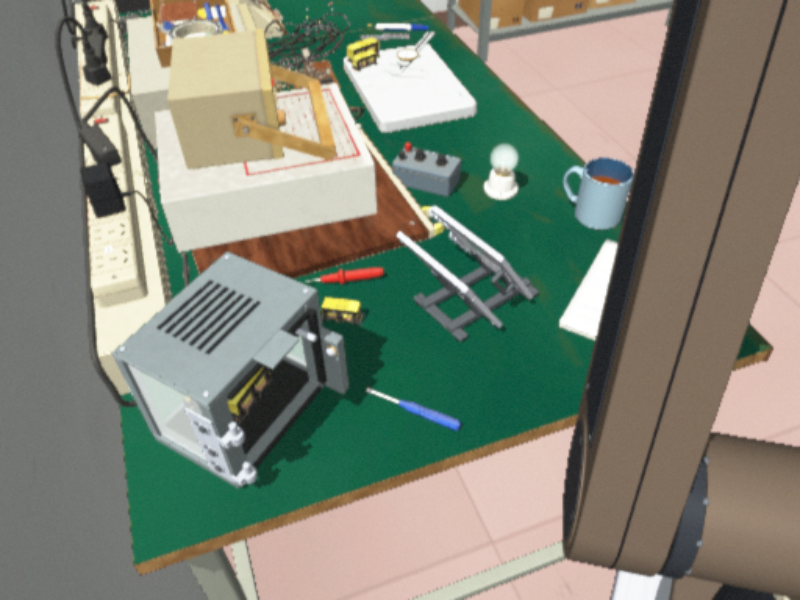

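View pics/top0.png

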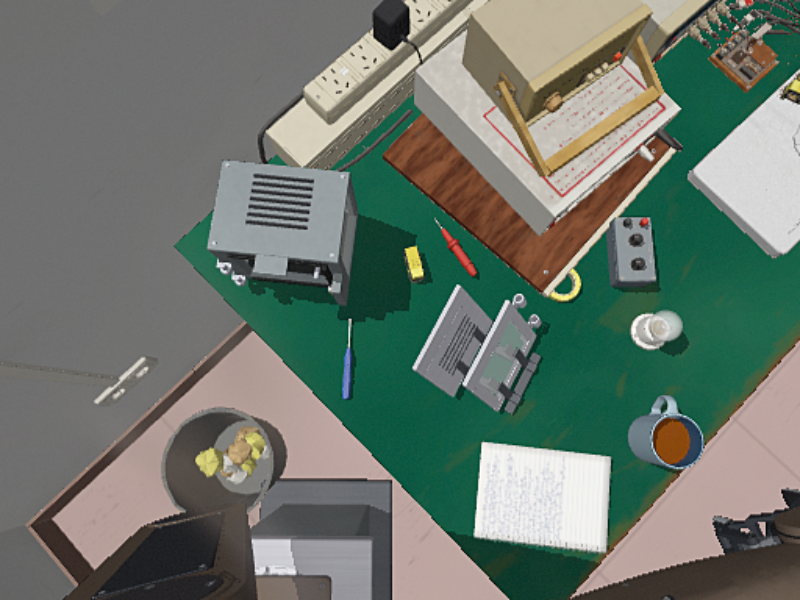

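The top view shows the enclosure roof at about px (285,210), with the pintles at (225–240,270–280). The door is in the right-hand slot, with its knuckles at (520,300) and (535,320). The vented panel is in the left slot at (460,340). The next step is to measure these by depth.

Run:
```python
from h import *
np.set_printoptions(precision=4,suppress=True)
t=np.load("top0.npz");P=t["P"];s=np.load("side0.npz")["P"]
def reg(P,u0,u1,v0,v1):
    k=1.5625;return P[int(v0/k):int(v1/k),int(u0/k):int(u1/k)].reshape(-1,3)
for nm,Q in(("top",reg(P,190,370,140,310)),("side",reg(s,100,340,240,420))):
    Q=Q[(Q[:,2]>.170)&(Q[:,2]<.186)]
    print(nm,len(Q),np.median(Q[:,2]),cv2.minAreaRect((Q[:,:2]*1000).astype(np.float32)), )
    print(cv2.boxPoints(cv2.minAreaRect((Q[:,:2]*1000).astype(np.float32))))
# what's at door / panel
Q=reg(P,400,560,270,420);Q=Q[(Q[:,2]>.03)&(Q[:,2]<.2)]
print(len(Q),Q[:,2].max())
from collections import Counter
for (u,v) in [(470,410),(505,300),(523,330),(480,380),(500,408),(520,299),(534,321),(460,288),(492,318),(415,368),(455,395)]:
    k=1.5625;print(u,v,P[int(v/k),int(u/k)])
```

```text
top 5151 0.17730058137695126 ((637.52001953125, 4.7816925048828125), (265.5051574707031, 179.07699584960938), 76.80377197265625)
[[ 520.0402 -104.025 ]
 [ 694.3885 -144.9059]
 [ 754.9998  113.5883]
 [ 580.6516  154.4693]]
side 6820 0.17730731555616003 ((626.4531860351562, -22.037376403808594), (193.65020751953125, 167.83909606933594), 83.90647888183594)
[[ 532.7297 -109.4072]
 [ 699.6204 -127.2236]
 [ 720.1767   65.3325]
 [ 553.2859   83.1489]]
3490 0.1405834795979769
470 410 [ 0.3552 -0.3195 -0.0014]
505 300 [ 0.5146 -0.3599  0.1359]
523 330 [ 0.48   -0.3981  0.0688]
480 380 [ 0.3981 -0.3241  0.1079]
500 408 [ 0.3581 -0.3717 -0.0008]
520 299 [ 0.5245 -0.3884  0.0993]
534 321 [ 0.502  -0.4255  0.0277]
460 288 [ 0.5333 -0.2927  0.1357]
492 318 [ 0.512  -0.3598 -0.0021]
415 368 [ 0.4139 -0.2251  0.137 ]
455 395 [ 0.3809 -0.2961  0.001 ]
```

Run:
```python
import numpy as np,cv2
t=np.load("top0.npz")["img"][170:275,255:365,::-1]
s=np.load("side0.npz")["img"][120:230,250:360,::-1]
e=np.load("side0.npz")["img"][150:320,70:240,::-1]
cv2.imwrite("pics/c1.png",np.hstack([cv2.resize(t,(400,400),interpolation=2),cv2.resize(s,(400,400),interpolation=2)]))
```

```text
(no output)
```

View pics/c1.png

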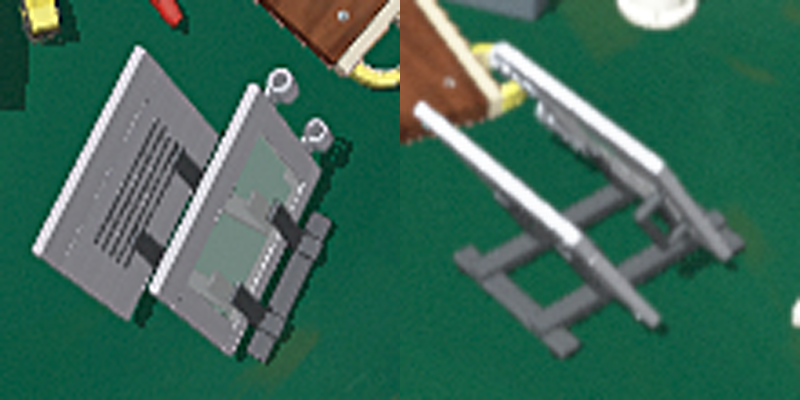

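The crop confirms that the door, with its window and two knuckles, is in the +57 slot and its handle is underneath. The louvred panel is in the −18 slot. Next I'll compute the poses.

Run:
```python
from h import *
np.set_printoptions(precision=4,suppress=True)
P=np.load("top0.npz")["P"];s=np.load("side0.npz")["P"]; k=1.5625
def reg(P,u0,u1,v0,v1): 
    Q=P[int(v0/k):int(v1/k),int(u0/k):int(u1/k)].reshape(-1,3); return Q[np.isfinite(Q[:,0])]
for nm,Q in(("top",reg(P,190,356,155,260)),("side",reg(s,100,340,240,420))):
    Q=Q[(Q[:,2]>.174)&(Q[:,2]<.182)]
    best=None
    for a in np.radians(np.arange(-12,2,.25)):
        ex=np.array([np.cos(a),np.sin(a)]);ey=np.array([-ex[1],ex[0]])
        y=Q[:,:2]@ey; lo,hi=np.percentile(y,[.5,99.5])
        if best is None or hi-lo<best[0]: best=(hi-lo,a,lo,hi)
    w,a,lo,hi=best; ex=np.array([np.cos(a),np.sin(a)]);ey=np.array([-ex[1],ex[0]])
    y=Q[:,:2]@ey-(lo+hi)/2; x=Q[:,:2]@ex
    x1=np.percentile(x,99.7); x0=np.percentile(x[abs(y)>.045],.3); xt=x.min()
    o=ex*(x1+x0)/2+ey*(lo+hi)/2
    print(nm,np.degrees(a),"w",w,"d",x1-x0,"tab",(x1+x0)/2-xt,"o",o)
    for z in(120,40): print("pintle",z,o+ex*-.08+ey*.088)
# door
Q=reg(P,400,560,270,420)
for nm,sel in(("door top",Q[(Q[:,2]>.131)&(Q[:,2]<.16)]),):
    # two clusters split by line
    _,lab,c=cv2.kmeans(sel[:,:2].astype(np.float32)@np.array([[-.37],[.93]],np.float32),2,None,(3,50,1e-5),5,0)
    for i in(0,1):
        q=sel[lab[:,0]==i]; m=q.mean(0); u,S,V=np.linalg.svd(q-m); pr=(q-m)@V[0]
        print(nm,len(q),m,V[0],S/len(q)**.5,"ends",m+V[0]*pr.min(),m+V[0]*pr.max(),np.ptp(pr),"zmax",q[:,2].max(),"mid",m+V[0]*(pr.min()+pr.max())/2)
# pintles seen by both cams, in frame
for nm,Q in(("top",reg(P,205,260,255,300)),("side",reg(s,205,270,400,500))):
    q=Q[(Q[:,2]>.02)&(Q[:,2]<.17)]
    l=(q[:,:2]-o); X=l@ex;Y=l@ey
    m=(X<-.070)&(Y>.07)
    for zz in(.04,.06,.12,.14,.16):
        h=m&(abs(q[:,2]-zz+.005)<.006)
        if h.any(): print(nm,zz,h.sum(),"X",X[h].min(),X[h].max(),"Y",Y[h].min(),Y[h].max(),"zmax",q[h,2].max())
```

```text
top -6.5 w 0.18947854499172648 d 0.13936772631442862 tab 0.07587973071396992 o [ 0.6393 -0.0258]
pintle 120 [0.5698 0.0707]
pintle 40 [0.5698 0.0707]
side -5.75 w 0.18948132377861582 d 0.13899159816140205 tab 0.09692976231291539 o [ 0.6394 -0.0223]
pintle 120 [0.5687 0.0733]
pintle 40 [0.5687 0.0733]
door top 278 [ 0.4446 -0.2631  0.1351] [-0.9192 -0.3937 -0.0006] [0.0355 0.0249 0.002 ] ends [ 0.4972 -0.2406  0.1351] [ 0.3821 -0.2899  0.1351] 0.12525977298104918 zmax 0.13964931814920423 mid [ 0.4396 -0.2652  0.1351]
door top 270 [ 0.478  -0.3264  0.1351] [-0.9398 -0.3417  0.0019] [0.036 0.025 0.002] ends [ 0.5437 -0.3025  0.1349] [ 0.4232 -0.3463  0.1352] 0.12815757577218187 zmax 0.1405834795979769 mid [ 0.4835 -0.3244  0.1351]
top 0.04 33 X -0.08901086575325737 -0.07201846288091189 Y 0.07247192169704637 0.09566588737754532 zmax 0.04092683530087493
top 0.06 12 X -0.08476692724522784 -0.07751466698791175 Y 0.07782402026073033 0.08448886532240507 zmax 0.05750668867278075
top 0.12 47 X -0.08920098619741187 -0.07010982284793058 Y 0.07176222423294545 0.09446244231283203 zmax 0.12097200787403517
top 0.14 10 X -0.08499798164203701 -0.07731382251663617 Y 0.07783255349241931 0.08388058789842721 zmax 0.13785880174323717
side 0.04 104 X -0.08968134893343208 -0.0701052780605306 Y 0.07485717511223712 0.09789757253787586 zmax 0.040688643546417214
side 0.06 21 X -0.084806532533423 -0.07057425777793652 Y 0.08007728431180124 0.09198380704733977 zmax 0.05786804998315043
side 0.12 119 X -0.08990630050609162 -0.07005006900937719 Y 0.07541649361748405 0.09811322485977193 zmax 0.12083218682709751
side 0.14 26 X -0.08525872811593051 -0.07004922638642355 Y 0.07993263619628642 0.08705860579143586 zmax 0.1385285369600272
```

Run:
```python
from h import *
np.set_printoptions(precision=4,suppress=True)
k=1.5625
for nm,box in(("top",(400,560,270,420)),("side",(390,545,195,345))):
    P=np.load(nm+"0.npz")["P"]; u0,u1,v0,v1=box
    Q=P[int(v0/k):int(v1/k),int(u0/k):int(u1/k)].reshape(-1,3); Q=Q[np.isfinite(Q[:,0])]
    sel=Q[(Q[:,2]>.128)&(Q[:,2]<.16)]
    n=sel[:,:2]@np.array([.49,.87]); 
    _,lab,c=cv2.kmeans(n.astype(np.float32),2,None,(3,50,1e-5),5,0)
    for i in(0,1):
        q=sel[lab[:,0]==i]; q=q[q[:,2]>q[:,2].max()-.006]; a=cv2.minAreaRect((q[:,:2]*1000).astype(np.float32)); print(nm,len(q),"zmax",q[:,2].max(),a)
        m=q.mean(0);V=np.linalg.svd(q-m)[2];pr=(q-m)@V[0];print("  mid",m+V[0]*(pr.min()+pr.max())/2,"dir",V[0],np.ptp(pr))
# pin tops in world
for nm,box in(("top",(205,260,255,300)),("side",(205,270,400,500))):
    P=np.load(nm+"0.npz")["P"]; u0,u1,v0,v1=box
    Q=P[int(v0/k):int(v1/k),int(u0/k):int(u1/k)].reshape(-1,3)
    for lo,hi in((.126,.140),(.046,.060)):
        h=Q[(Q[:,2]>lo)&(Q[:,2]<hi)&(Q[:,0]<.578)&(Q[:,1]>.055)]
        print(nm,lo,len(h),h.mean(0),np.median(h,0),h.min(0),h.max(0))
s=ctrl.get_state();M=R.from_quat(s["tcp_rot"]).as_matrix();print(s["eef_pos"],"\n",M,s["time"])
```

```text
top 203 zmax 0.13964931814920423 ((451.4624328613281, -331.209228515625), (9.400816917419434, 142.80506896972656), 61.700016021728516)
  mid [ 0.4515 -0.3312  0.136 ] dir [-0.8803  0.4743  0.0028] 0.14280020651736203
top 163 zmax 0.1405834795979769 ((474.3304443359375, -258.7098388671875), (8.798614501953125, 142.536865234375), 61.69457244873047)
  mid [ 0.4744 -0.2585  0.1364] dir [-0.8817  0.4718 -0.0013] 0.1425394993172072
side 198 zmax 0.1390660834720555 ((474.4472961425781, -254.38375854492188), (9.785415649414062, 142.16387939453125), 62.52556610107422)
  mid [ 0.4744 -0.2545  0.1357] dir [-0.8803  0.4744 -0.0023] 0.14212098924692357
side 187 zmax 0.13905790553397446 ((451.2520446777344, -327.2838134765625), (9.017183303833008, 143.60848999023438), 61.8773078918457)
  mid [ 0.4514 -0.3271  0.1355] dir [-0.88    0.4749  0.0011] 0.14360524656545587
top 0.126 12 [0.5668 0.0654 0.1331] [0.5667 0.065  0.1343] [0.5628 0.0629 0.1266] [0.5709 0.0689 0.1379]
top 0.046 14 [0.5674 0.0654 0.0537] [0.567  0.0648 0.054 ] [0.563  0.0594 0.0481] [0.5777 0.07   0.0575]
side 0.126 38 [0.5682 0.0679 0.1326] [0.5668 0.0691 0.1336] [0.563  0.0569 0.1268] [0.578  0.0729 0.1394]
side 0.046 29 [0.5678 0.0679 0.0529] [0.5665 0.0689 0.0539] [0.5634 0.0568 0.0468] [0.578  0.0729 0.06  ]
[ 0.235  -0.6321  0.23  ] 
 [[ 0.9374  0.3483 -0.0005]
 [ 0.3484 -0.9374  0.0021]
 [ 0.0003 -0.0022 -1.    ]] 0.1
```

```bash
cat >> h.py <<'E'
def to(x,y,z,yd=None,tw=None):
    "yd: world angle (deg) of tool y wanted"
    s=ctrl.get_state();M=R.from_quat(s["tcp_rot"]).as_matrix();d=M.T@(np.array([x,y,z])-s["eef_pos"])*100
    a=np.degrees(np.arctan2(M[1,1],M[0,1])); t=0 if yd is None else -((yd-a+180)%360-180)
    print("dx %.2f dy %.2f dz %.2f twist %.1f"%(*d,t))
def st():
    s=ctrl.get_state();print({k:np.round(s[k],4) for k in("time","eef_pos","contact_force","wrist_torque","opening","finger_force")})
E
python3 -c "
from h import *
to(.4489,-.3338,.22,-118.3)"
```

```text
dx 30.44 dy -20.51 dz 1.06 twist 48.7
```

```bash
python3 -m pendant '[{"dx":6,"dy":-4,"dz":0.2,"twist":10},{"dx":12,"dy":-8,"dz":0.4,"twist":20},{"dx":18,"dy":-12,"dz":0.6,"twist":30},{"dx":24,"dy":-16,"dz":0.8,"twist":40},{"dx":30.4,"dy":-20.5,"dz":1.0,"twist":48.7},{"dx":30.4,"dy":-20.5,"dz":1.0,"twist":48.7},{"dx":30.4,"dy":-20.5,"dz":1.0,"twist":48.7},{"dx":30.4,"dy":-20.5,"dz":1.0,"twist":48.7}]' 50 30
python3 - <<'E'
from h import *
c,P=cam("top");cv2.imwrite("pics/t1.png",cv2.resize(c["img"][150:290,230:390,::-1],(640,560)))
c,P=cam("side");cv2.imwrite("pics/s1.png",c["img"][:,:,::-1])
to(.4489,-.3338,.115,-118.3)
E
```

```text
time: 1.1
eef_pos: [0.4485, -0.3348, 0.2211]
tcp_rot: [0.97, -0.244, -0.0, 0.0]
contact_force: [0.0, -0.3, 0.1]
opening: 0.501
finger_force: 0.0
dx -0.01 dy -0.21 dz 10.62 twist -0.1
```

View pics/s1.png

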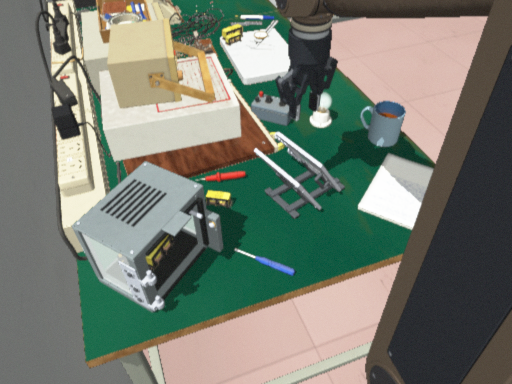

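The gripper's fingers, at about (300,105), hang directly above the door's rail, so I'll go down and close.

```bash
python3 -m pendant '[{"dy":-0.1,"dz":4},{"dy":-0.1,"dz":8},{"dy":-0.1,"dz":10.6},{"dy":-0.1,"dz":10.6},{"dy":-0.1,"dz":10.6}]' ; python3 -m pendant '[{"dz":0},{"dz":0},{"dz":0},{"dz":0},{"dz":0}]' 5 30;python3 -c "
from h import *
st()"
```

```text
{'time': np.float64(1.2), 'eef_pos': array([ 0.448 , -0.3357,  0.2212]), 'contact_force': array([ 0.7402, -0.5077, -0.3475]), 'wrist_torque': array([0.0477, 0.005 , 0.045 ]), 'opening': np.float64(0.5015), 'finger_force': np.float64(0.0)}$[0]: bad value
$[0]: bad value
```

```bash
python3 -m pendant '[{"dx":0,"dy":-0.2,"dz":4,"twist":0},{"dx":0,"dy":-0.2,"dz":8,"twist":0},{"dx":0,"dy":-0.2,"dz":10.6,"twist":0},{"dx":0,"dy":-0.2,"dz":10.6,"twist":0},{"dx":0,"dy":-0.2,"dz":10.6,"twist":0}]' && python3 -m pendant '[{"dx":0,"dy":0,"dz":0,"twist":0},{"dx":0,"dy":0,"dz":0,"twist":0},{"dx":0,"dy":0,"dz":0,"twist":0},{"dx":0,"dy":0,"dz":0,"twist":0},{"dx":0,"dy":0,"dz":0,"twist":0}]' 5 30;python3 -c "
from h import *
st();
a=ctrl.get_state()['eef_pos']
d=np.array([.237,.440,.866])*.053
to(*(a+d))"
```

```text
time: 1.82
eef_pos: [0.4498, -0.3343, 0.1166]
tcp_rot: [0.969, -0.245, 0.001, 0.001]
contact_force: [-0.6, 0.4, 0.4]
opening: 0.498
finger_force: 0.0
time: 2.45
eef_pos: [0.45, -0.3349, 0.1172]
tcp_rot: [0.97, -0.244, 0.001, 0.002]
contact_force: [-3.1, -4.3, 4.7]
opening: 0.204
finger_force: 27.3
{'time': np.float64(2.45), 'eef_pos': array([ 0.45  , -0.3349,  0.1172]), 'contact_force': array([-3.0642, -4.3071,  4.6553]), 'wrist_torque': array([-1.149 ,  0.748 ,  0.0089]), 'opening': np.float64(0.204), 'finger_force': np.float64(27.2735)}
dx 0.02 dy -2.63 dz -4.60 twist 0.0
```

```bash
python3 -m pendant '[{"dx":0,"dy":-0.3,"dz":-0.52,"twist":0},{"dx":0,"dy":-0.6,"dz":-1.04,"twist":0},{"dx":0,"dy":-0.9,"dz":-1.56,"twist":0},{"dx":0,"dy":-1.2,"dz":-2.08,"twist":0},{"dx":0,"dy":-1.5,"dz":-2.6,"twist":0},{"dx":0,"dy":-1.5,"dz":-2.6,"twist":0}]';python3 -c "
from h import *
c,P=cam('side');cv2.imwrite('pics/s2.png',cv2.resize(c['img'][60:230,220:400,::-1],(720,680))[:600])
st()"
```

```text
time: 3.2
eef_pos: [0.4558, -0.3211, 0.1414]
tcp_rot: [0.97, -0.244, -0.001, 0.002]
contact_force: [-3.3, -5.1, -0.7]
opening: 0.204
finger_force: 29.4
{'time': np.float64(3.25), 'eef_pos': array([ 0.4558, -0.3211,  0.1414]), 'contact_force': array([-4.2505, -5.9312, -0.2959]), 'wrist_torque': array([-1.417 ,  0.8983, -0.0266]), 'opening': np.float64(0.204), 'finger_force': np.float64(29.4768)}
```

View pics/s2.png

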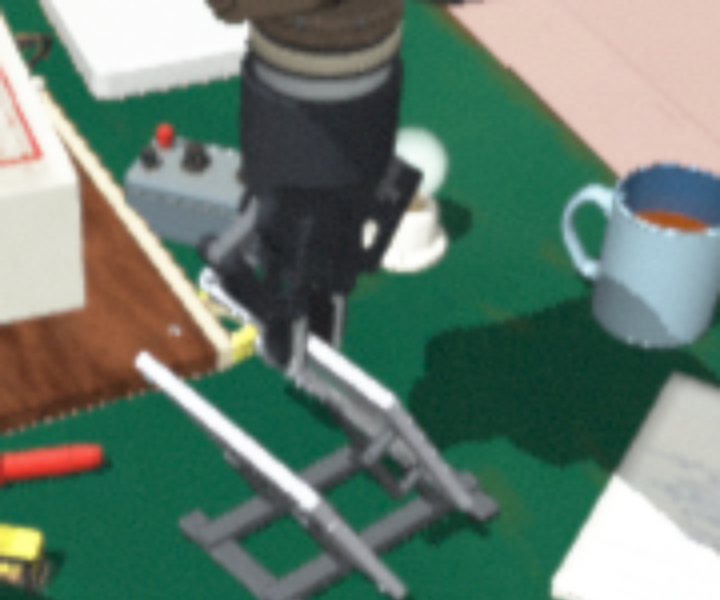

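The door seems to be in the fingers, with its rail from (215,280) to (395,400). I'll check numerically that it rose.

```bash
cat >> h.py <<'E'
def rail(n="side",off=(.0,.0)):
    "door rail end points away from gripper: heights of points in tool-local frame"
    c,P=cam(n); s=ctrl.get_state();M=R.from_quat(s["tcp_rot"]).as_matrix()
    L=(P-s["eef_pos"])@M  # tool local; z down
    return c,P,L
E
python3 - <<'E'
from h import *
np.set_printoptions(precision=4,suppress=True)
for n in("side","top"):
    c,P,L=rail(n)
    for a,b in((.03,.07),(-.07,-.03)):
        m=(L[...,0]>a)&(L[...,0]<b)&(abs(L[...,1])<.025)&(P[...,2]>.1)&(L[...,2]>-.03)
        q=P[m]; l=L[m]
        if len(q): 
            t=q[:,2]>q[:,2].max()-.005; print(n,a,len(q),"zmax",q[:,2].max(),"local",l[t].mean(0))
E
```

```text
side 0.03 36 zmax 0.15800421297210432 local [ 0.0665 -0.0091 -0.0144]
side -0.07 162 zmax 0.16299896102743217 local [-0.0513 -0.0073 -0.0185]
```

```bash
python3 -m pendant '[{"dx":0,"dy":-0.3,"dz":-0.52,"twist":0},{"dx":0,"dy":-0.6,"dz":-1.04,"twist":0},{"dx":0,"dy":-0.9,"dz":-1.56,"twist":0},{"dx":0,"dy":-1.1,"dz":-1.9,"twist":0},{"dx":0,"dy":-1.1,"dz":-1.9,"twist":0},{"dx":0,"dy":-1.1,"dz":-1.9,"twist":0}]';python3 -c "
from h import *
st()"
```

```text
time: 4.1
eef_pos: [0.461, -0.3109, 0.1599]
tcp_rot: [0.97, -0.244, -0.001, 0.001]
contact_force: [-3.1, -5.4, -0.9]
opening: 0.202
finger_force: 29.1
{'time': np.float64(4.1), 'eef_pos': array([ 0.461 , -0.3109,  0.1599]), 'contact_force': array([-3.0762, -5.3646, -0.913 ]), 'wrist_torque': array([-1.2963,  0.7312, -0.0142]), 'opening': np.float64(0.2023), 'finger_force': np.float64(29.135)}
```

```bash
python3 -m pendant '[{"dx":0,"dy":0,"dz":-0.35,"twist":0},{"dx":0,"dy":0.7,"dz":-0.8,"twist":0},{"dx":0,"dy":1.3,"dz":-1.15,"twist":0},{"dx":0,"dy":1.9,"dz":-1.45,"twist":0},{"dx":0,"dy":2.5,"dz":-1.65,"twist":0},{"dx":0,"dy":2.5,"dz":-1.65,"twist":0}]';python3 -c "
from h import *
c,P=cam('side');cv2.imwrite('pics/s3.png',cv2.resize(c['img'][60:230,220:400,::-1],(720,680))[:600])
st()"
```

```text
time: 4.85
eef_pos: [0.4501, -0.3324, 0.1772]
tcp_rot: [0.97, -0.245, 0.0, -0.0]
contact_force: [-1.1, -2.4, -0.8]
opening: 0.141
finger_force: 28.9
{'time': np.float64(4.9), 'eef_pos': array([ 0.4502, -0.3321,  0.1771]), 'contact_force': array([-1.1292, -2.3598, -1.1264]), 'wrist_torque': array([-0.7182,  0.4725, -0.0893]), 'opening': np.float64(0.1388), 'finger_force': np.float64(29.384)}
```

View pics/s3.png

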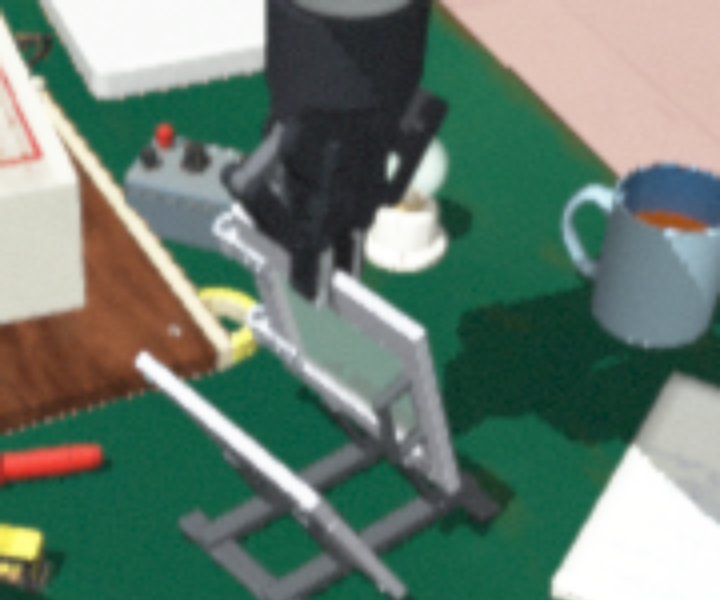

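The door is standing up: its rail runs from (240,225) to (420,335), and its lower corner at (450,490) is still at the slot. I'll finish the arc and lift it clear.

```bash
python3 -m pendant '[{"dx":0,"dy":0.7,"dz":-0.1,"twist":0},{"dx":0,"dy":1.4,"dz":-0.25,"twist":0},{"dx":0,"dy":2.0,"dz":-0.35,"twist":0},{"dx":0,"dy":2.6,"dz":-0.45,"twist":0},{"dx":0,"dy":3.2,"dz":-0.6,"twist":0},{"dx":0,"dy":3.4,"dz":-1.2,"twist":0},{"dx":0,"dy":3.4,"dz":-2.2,"twist":0},{"dx":0,"dy":3.4,"dz":-3.2,"twist":0},{"dx":0,"dy":3.4,"dz":-3.2,"twist":0}]' - 60;python3 -c "
from h import *
st()"
```

```text
time: 6.02
eef_pos: [0.4348, -0.3617, 0.2101]
tcp_rot: [0.97, -0.244, 0.001, -0.0]
contact_force: [0.6, 0.7, -2.8]
opening: 0.077
finger_force: 58.8
{'time': np.float64(6.025), 'eef_pos': array([ 0.4348, -0.3617,  0.2101]), 'contact_force': array([ 0.5621,  0.69  , -2.7511]), 'wrist_torque': array([ 0.0241, -0.0156,  0.0686]), 'opening': np.float64(0.0773), 'finger_force': np.float64(58.7825)}
```

```bash
python3 -m pendant '[{"dx":0,"dy":0,"dz":-2.5,"twist":0},{"dx":0,"dy":0,"dz":-5,"twist":0},{"dx":0,"dy":0,"dz":-8,"twist":0},{"dx":0,"dy":0,"dz":-9,"twist":0},{"dx":0,"dy":0,"dz":-9,"twist":0}]';python3 -c "
from h import *
to(.43,.058,.299,-81)"
```

```text
time: 6.65
eef_pos: [0.4342, -0.3618, 0.299]
tcp_rot: [0.97, -0.245, 0.0, 0.0]
contact_force: [0.1, -0.5, -3.1]
opening: 0.076
finger_force: 58.7
dx -20.27 dy -36.76 dz -0.01 twist -37.3
```

```bash
python3 -m pendant '[{"dx":-1.2,"dy":-2.2,"dz":0,"twist":-2},{"dx":-3.5,"dy":-6.4,"dz":0,"twist":-6},{"dx":-6,"dy":-10.9,"dz":0,"twist":-11},{"dx":-8.5,"dy":-15.4,"dz":0,"twist":-16},{"dx":-11,"dy":-20,"dz":0,"twist":-21},{"dx":-13.5,"dy":-24.5,"dz":0,"twist":-26},{"dx":-16,"dy":-29,"dz":0,"twist":-31},{"dx":-18.5,"dy":-33.5,"dz":0,"twist":-35},{"dx":-20.3,"dy":-36.8,"dz":0,"twist":-37.3},{"dx":-20.3,"dy":-36.8,"dz":0,"twist":-37.3}]';python3 - <<'E'
from h import *
np.set_printoptions(precision=4,suppress=True)
st()
for n in("side","top"):
    c,P,L=rail(n); np.savez(n+"2.npz",img=c["img"],P=P,L=L)
    m=(abs(L[...,1])<.02)&(abs(L[...,0])<.13)&(L[...,2]>-.06)&(L[...,2]<.14)
    for a in np.arange(-.12,.12,.02):
        h=m&(L[...,0]>a)&(L[...,0]<a+.02)
        q=L[h]
        if len(q)>5: print(n,"%.2f"%a,len(q),"ztop",np.percentile(q[:,2],1),"y",q[:,1].min(),q[:,1].max(),"x",q[:,0].min(),q[:,0].max(),"zbot",q[:,2].max())
cv2.imwrite("pics/s4.png",np.load("side2.npz")["img"][:,:,::-1])
E
```

```text
time: 7.9
eef_pos: [0.4281, 0.0611, 0.2972]
tcp_rot: [0.997, 0.081, -0.001, -0.001]
contact_force: [-0.2, -0.4, -2.0]
opening: 0.076
finger_force: 58.9
{'time': np.float64(7.9), 'eef_pos': array([0.4281, 0.0611, 0.2972]), 'contact_force': array([-0.25  , -0.4443, -1.972 ]), 'wrist_torque': array([-0.061 ,  0.0327,  0.0216]), 'opening': np.float64(0.0756), 'finger_force': np.float64(58.9456)}
side -0.08 637 ztop -0.01663601547468998 y -0.01954388033603297 0.0010476234792931277 x -0.07267208473708078 -0.060008032411271534 zbot 0.12294483307562751
side -0.06 697 ztop -0.01675760268262109 y -0.019539451900193648 0.000969061663616524 x -0.059994535564641745 -0.040005653286711025 zbot 0.12540620123845642
side -0.04 885 ztop -0.016418739695109093 y -0.007971224414518734 0.001076643052614138 x -0.039991778360862235 -0.02001711939722413 zbot 0.12383656779773489
side -0.02 1066 ztop -0.05359667359393368 y -0.019947321280508714 0.019766002077030758 x -0.019992860514647617 -3.86859833875941e-06 zbot 0.12512398454387083
side 0.00 691 ztop -0.050782379205189014 y -0.019924394509741355 -0.002445780
[... 1378 characters left out ...]
9 0.005168037384865911 x 0.00011103395358564917 0.019822876053473455 zbot 0.12419229647535643
top 0.02 101 ztop -0.016635675701515914 y -0.004965939118091677 0.005303731624291237 x 0.02006402557843276 0.03998667272396669 zbot 0.12277417841233342
top 0.04 237 ztop -0.01655055883462552 y -0.00476871410371964 0.0050726165201890085 x 0.04019360951517298 0.059974317983132436 zbot 0.12139677648088351
top 0.06 181 ztop -0.015722712844423798 y -0.0064310149993151156 0.005210877526565442 x 0.06005007981632226 0.07982902780282296 zbot 0.12501706982246044
top 0.08 130 ztop 0.010597210763303529 y -0.008404905739206157 0.008869855026293559 x 0.08007637123540023 0.09473616559890104 zbot 0.1075768474515542
```

View pics/s4.png

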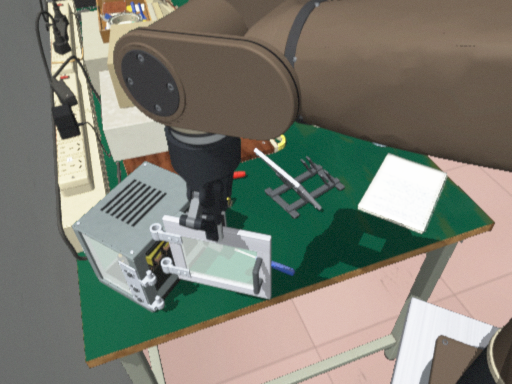

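The door hangs plumb in the grip: rail from (165,220) to (272,238), knuckles at (165,230) and (168,265), and the pintles at (125–155,265–300). Tool-frame offsets are top +16 mm and knuckle axis about 87 mm along tool x. I'll bring it down in front of the pins and feel for them.

```bash
cat >> h.py <<'E'
def kn():
    s=ctrl.get_state();M=R.from_quat(s["tcp_rot"]).as_matrix()
    print("knuckle",np.round(s["eef_pos"]+M@np.array([.087,0,.0288]),4),"yaw toolx",np.degrees(np.arctan2(M[1,0],M[0,0])).round(2),"F",np.round(s["contact_force"],1),"T",np.round(s["wrist_torque"],2),"open",round(float(s["opening"]),3),"t",s["time"])
def tok(x,y,z):
    s=ctrl.get_state();M=R.from_quat(s["tcp_rot"]).as_matrix()
    to(*(np.array([x,y,z])-M@np.array([.087,0,.0288])))
E
python3 -c "
from h import *
kn();tok(.535,.069,.13)"
```

```text
knuckle [0.5147 0.0725 0.2686] yaw toolx 9.08 F [ 0.1 -1.2 -2.8] T [ 0.    0.02 -0.02] open 0.075 t 8.0
dx 1.98 dy 0.67 dz 13.85 twist 0.0
```

```bash
python3 -m pendant '[{"dx":0.5,"dy":0.3,"dz":3,"twist":0},{"dx":1,"dy":0.7,"dz":6.5,"twist":0},{"dx":1.5,"dy":0.7,"dz":10,"twist":0},{"dx":2,"dy":0.7,"dz":13,"twist":0},{"dx":2,"dy":0.7,"dz":13.9,"twist":0},{"dx":2,"dy":0.7,"dz":13.9,"twist":0},{"dx":2,"dy":0.7,"dz":13.9,"twist":0}]'
python3 - <<'E'
from h import *
np.set_printoptions(precision=4,suppress=True)
kn()
for n in("side","top"):
    c,P,L=rail(n);im=c["img"]
    np.savez(n+"3.npz",img=im,P=P,L=L)
a=np.load("side3.npz")["img"][245:325,105:205,::-1];b=np.load("top3.npz")["img"][150:230,125:225,::-1]
cv2.imwrite("pics/c5.png",np.hstack([cv2.resize(a,(400,320),interpolation=2),cv2.resize(b,(400,320),interpolation=2)]))
E
```

```text
time: 8.88
eef_pos: [0.4516, 0.0541, 0.1614]
tcp_rot: [0.997, 0.078, 0.001, 0.0]
contact_force: [-0.8, -0.0, -3.2]
opening: 0.072
finger_force: 58.9
knuckle [0.5376 0.0677 0.1328] yaw toolx 8.96 F [-0.8 -0.  -3.2] T [-0.01 -0.01 -0.05] open 0.072 t 8.875
```

View pics/c5.png

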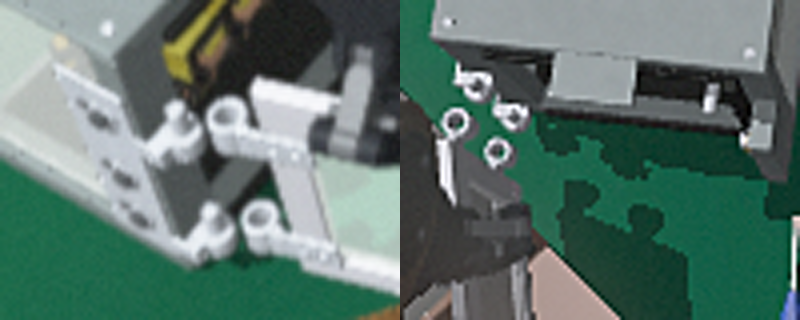

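The right half (top camera) shows the bores of the upper and lower knuckles at crop px (456,122) and (498,151), with the pins ahead of them at (477,87) and (515,115). Next I'll cast rays and take the difference.

Run:
```python
from h import *
np.set_printoptions(precision=4,suppress=True)
def ray(c,u,v,z):
    K=c["camera_matrix"];Rm=np.array(c["rotation"])
    Rm=Rm if Rm.shape==(3,3) else R.from_quat(Rm).as_matrix()
    d=Rm@np.array([(u-K[0,2])/K[0,0],-(v-K[1,2])/K[1,1],-1]);o=np.array(c["xyz"]);return o+d*(z-o[2])/d[2]
c=ctrl.read_camera("top")
f=lambda x,y,z:ray(c,125+(x-400)/4-.375,150+y/4-.375,z)
print("top: knU",f(456,122,.151),"knL",f(498,151,.071),"pinU",f(478,86,.137),"pinL",f(516,114,.057))
c=ctrl.read_camera("side")
g=lambda x,y,z:ray(c,105+x/4-.375,245+y/4-.375,z)
print("side: knU",g(229,112,.151),"knL",g(261,216,.071),"pinU",g(181,106,.137),"pinL",g(213,210,.057))
kn()
```

```text
top: knU [0.5372 0.0666 0.151 ] knL [0.5372 0.0656 0.071 ] pinU [0.5623 0.0597 0.137 ] pinL [0.5646 0.0597 0.057 ]
side: knU [0.5376 0.0679 0.151 ] knL [0.5376 0.0678 0.071 ] pinU [0.5649 0.0666 0.137 ] pinL [0.5654 0.068  0.057 ]
knuckle [0.5373 0.0681 0.1323] yaw toolx 8.99 F [ 0.4  0.2 -2.7] T [-0.03  0.05  0.03] open 0.074 t 9.075
```

```bash
python3 -m pendant '[{"dx":0.5,"dy":0.25,"dz":0.3,"twist":0},{"dx":0.9,"dy":0.3,"dz":0.3,"twist":0},{"dx":1.2,"dy":0.35,"dz":0.3,"twist":0},{"dx":1.2,"dy":0.35,"dz":0.3,"twist":0}]'; python3 -c "
from h import *
kn()"; python3 -m pendant '[{"dx":0.2,"dy":0.03,"dz":0,"twist":0},{"dx":0.2,"dy":0.03,"dz":0,"twist":0}]';  python3 -c "
from h import *
kn()"; python3 -m pendant '[{"dx":0.2,"dy":0.03,"dz":0,"twist":0},{"dx":0.2,"dy":0.03,"dz":0,"twist":0}]';  python3 -c "
from h import *
kn()"
```

```text
time: 9.57
eef_pos: [0.4634, 0.0529, 0.1568]
tcp_rot: [0.997, 0.078, -0.0, -0.0]
contact_force: [0.8, -0.5, -2.8]
opening: 0.074
finger_force: 58.9
knuckle [0.5493 0.0665 0.128 ] yaw toolx 8.99 F [ 0.8 -0.5 -2.8] T [ 0.01  0.02 -0.  ] open 0.074 t 9.575
time: 9.82
eef_pos: [0.4652, 0.053, 0.1569]
tcp_rot: [0.997, 0.078, 0.0, -0.0]
contact_force: [0.1, 0.5, -3.6]
opening: 0.077
finger_force: 58.9
knuckle [0.5511 0.0666 0.1281] yaw toolx 8.99 F [ 0.1  0.5 -3.6] T [ 0.01  0.06 -0.02] open 0.077 t 9.825
time: 10.07
eef_pos: [0.4672, 0.053, 0.1569]
tcp_rot: [0.997, 0.078, 0.0, 0.0]
contact_force: [0.1, -0.7, -2.9]
opening: 0.075
finger_force: 58.9
knuckle [0.5532 0.0666 0.1281] yaw toolx 8.99 F [ 0.1 -0.7 -2.9] T [-0.03 -0.04 -0.01] open 0.075 t 10.075
```

```bash
for i in 1; do python3 -m pendant '[{"dx":0.15,"dy":0.02,"dz":0,"twist":0},{"dx":0.15,"dy":0.02,"dz":0,"twist":0}]' >/dev/null;  python3 -c "
from h import *
kn()"; python3 -m pendant '[{"dx":0.15,"dy":0.02,"dz":0,"twist":0},{"dx":0.15,"dy":0.02,"dz":0,"twist":0}]' >/dev/null;  python3 -c "
from h import *
kn()";  done
```

```text
knuckle [0.5544 0.0666 0.1279] yaw toolx 8.99 F [-0.5 -0.5 -2.9] T [-0.03  0.16 -0.01] open 0.073 t 10.325
knuckle [0.5544 0.0666 0.1274] yaw toolx 9.01 F [-6.2 -1.1  1.7] T [-0.11  0.85 -0.06] open 0.07 t 10.575
```

```bash
python3 -m pendant '[{"dx":-0.6,"dy":-0.09,"dz":0,"twist":0},{"dx":-0.6,"dy":-0.09,"dz":-0.8,"twist":0},{"dx":-0.6,"dy":-0.09,"dz":-1.4,"twist":0},{"dx":0,"dy":-0.05,"dz":-1.4,"twist":0},{"dx":0.6,"dy":-0.05,"dz":-1.4,"twist":0},{"dx":1.1,"dy":-0.04,"dz":-1.4,"twist":0},{"dx":1.1,"dy":-0.04,"dz":-1.4,"twist":0},{"dx":1.1,"dy":-0.04,"dz":-1.4,"twist":0}]'  >/dev/null;  python3 -c "
from h import *
kn()
for n in('side','top'):
    c,P=cam(n);np.savez(n+'4.npz',img=c['img'],P=P)
kn();tok(.567,.0688,.133)"
```

```text
knuckle [0.5667 0.0688 0.1416] yaw toolx 8.99 F [-0.9  0.5 -2.9] T [0.03 0.   0.04] open 0.078 t 11.575
knuckle [0.5667 0.0688 0.1418] yaw toolx 8.99 F [-0.1 -0.2 -3.4] T [ 0.06 -0.06  0.07] open 0.074 t 11.675
dx 0.03 dy 0.00 dz 0.88 twist 0.0
```

Now I'll lower gently and feel.

```bash
python3 -m pendant '[{"dx":0.03,"dy":0,"dz":0.3,"twist":0},{"dx":0.03,"dy":0,"dz":0.5,"twist":0},{"dx":0.03,"dy":0,"dz":0.5,"twist":0}]'  >/dev/null;  python3 -c "
from h import *
kn()"; python3 -m pendant '[{"dx":0,"dy":0,"dz":0.2,"twist":0},{"dx":0,"dy":0,"dz":0.2,"twist":0}]'  >/dev/null;  python3 -c "
from h import *
kn()"
```

```text
knuckle [0.5669 0.0688 0.1366] yaw toolx 8.98 F [ 0.7  0.6 -3.3] T [-0.03  0.03  0.07] open 0.077 t 12.05
knuckle [0.5673 0.0687 0.1352] yaw toolx 8.98 F [-0.3  0.5 -2. ] T [-0.12  0.02 -0.04] open 0.077 t 12.3
```

```bash
python3 -m pendant '[{"dx":0,"dy":0,"dz":0.15,"twist":0},{"dx":0,"dy":0,"dz":0.15,"twist":0}]'  >/dev/null;  python3 -c "
from h import *
kn()"
```

```text
knuckle [0.567  0.0686 0.1332] yaw toolx 8.98 F [ 0.2 -0.6 -2.4] T [-0.21  0.08 -0.09] open 0.072 t 12.55
```

```bash
for i in 1 2; do python3 -m pendant '[{"dx":0,"dy":0,"dz":0.2,"twist":0},{"dx":0,"dy":0,"dz":0.2,"twist":0}]'  >/dev/null;  python3 -c "
from h import *
kn()"; done
```

```text
knuckle [0.5671 0.0686 0.1312] yaw toolx 8.98 F [-0.1 -1.2 -1.3] T [-0.38  0.12 -0.06] open 0.075 t 12.8
knuckle [0.5671 0.0686 0.1293] yaw toolx 8.98 F [-1.8 -2.2 -2. ] T [-0.4   0.12 -0.1 ] open 0.073 t 13.05
```

```bash
python3 -m pendant '[{"dx":-0.01,"dy":0.07,"dz":0,"twist":0},{"dx":-0.01,"dy":0.07,"dz":0.2,"twist":0},{"dx":-0.01,"dy":0.07,"dz":0.2,"twist":0}]'  >/dev/null;  python3 -c "
from h import *
kn()"; python3 -m pendant '[{"dx":0,"dy":0,"dz":0.2,"twist":0},{"dx":0,"dy":0,"dz":0.2,"twist":0}]'  >/dev/null;  python3 -c "
from h import *
kn()"
```

```text
knuckle [0.5672 0.0683 0.1273] yaw toolx 8.99 F [ 0.2 -0.3 -3. ] T [-0.16  0.04 -0.05] open 0.072 t 13.425
knuckle [0.5671 0.0682 0.1252] yaw toolx 8.99 F [-0.5 -1.2 -3.5] T [-0.07  0.01 -0.02] open 0.077 t 13.675
```

Both knuckles are on the pins. I'll carry on down to the shoulder.

```bash
python3 -m pendant '[{"dx":0,"dy":0,"dz":0.2,"twist":0},{"dx":0,"dy":0,"dz":0.4,"twist":0},{"dx":0,"dy":0,"dz":0.4,"twist":0}]'  >/dev/null;  python3 -c "
from h import *
kn()"; for i in 1 2; do python3 -m pendant '[{"dx":0,"dy":0,"dz":0.12,"twist":0},{"dx":0,"dy":0,"dz":0.12,"twist":0}]'  >/dev/null;  python3 -c "
from h import *
kn()"; done
```

```text
knuckle [0.567  0.0682 0.1211] yaw toolx 8.98 F [-0.3 -0.8 -3.1] T [-0.14  0.07 -0.07] open 0.077 t 14.05
knuckle [0.5672 0.0681 0.1204] yaw toolx 8.99 F [-0.8 -0.8 -1.5] T [-0.15  0.12 -0.08] open 0.073 t 14.3
knuckle [0.567  0.068  0.1198] yaw toolx 9.0 F [-4.7 -2.2  3.6] T [-0.19  0.58 -0.07] open 0.073 t 14.55
```

```bash
python3 -m pendant '[{"dx":0,"dy":0,"dz":-0.05,"twist":0},{"dx":0,"dy":0,"dz":-0.05,"twist":0},{"dx":0,"dy":0,"dz":-0.05,"twist":0},{"dx":0,"dy":0,"dz":-0.05,"twist":0}]' 40 ; python3 -m pendant '[{"dx":0,"dy":0,"dz":-2,"twist":0},{"dx":0,"dy":0,"dz":-5,"twist":0},{"dx":0,"dy":0,"dz":-9,"twist":0},{"dx":0,"dy":0,"dz":-11,"twist":0},{"dx":0,"dy":0,"dz":-11,"twist":0}]'
python3 - <<'E'
from h import *
np.set_printoptions(precision=4,suppress=True)
kn()
for n in("side","top"):
    c,P=cam(n);np.savez(n+"5.npz",img=c["img"],P=P)
    q=P[(P[...,2]>.155)&(P[...,2]<.172)&(P[...,0]>.36)&(P[...,0]<.575)&(P[...,1]>-.1)&(P[...,1]<.12)]
    print(n,len(q),q[:,2].max(),cv2.minAreaRect((q[:,:2]*1000).astype(np.float32)))
a=np.load("side5.npz")["img"][210:350,80:290,::-1]
cv2.imwrite("pics/c6.png",cv2.resize(a,(788,525),interpolation=2))
E
```

```text
time: 15.05
eef_pos: [0.4814, 0.0546, 0.1484]
tcp_rot: [0.997, 0.078, 0.0, -0.0]
contact_force: [-0.0, -0.2, 0.6]
opening: 0.401
finger_force: 0.0
time: 15.68
eef_pos: [0.4824, 0.0545, 0.2604]
tcp_rot: [0.997, 0.078, 0.002, 0.0]
contact_force: [-0.4, 0.2, -0.8]
opening: 0.404
finger_force: 0.0
knuckle [0.5684 0.068  0.232 ] yaw toolx 8.99 F [-0.4  0.2 -0.8] T [ 0.02 -0.03 -0.03] open 0.404 t 15.675
side 677 0.1715893410789484 ((524.261962890625, 17.42193603515625), (120.77883911132812, 215.32040405273438), 46.99188232421875)
top 310 0.17183938072950922 ((523.5572509765625, 15.376571655273438), (120.01952362060547, 212.8597869873047), 47.08675765991211)
```

View pics/c6.png

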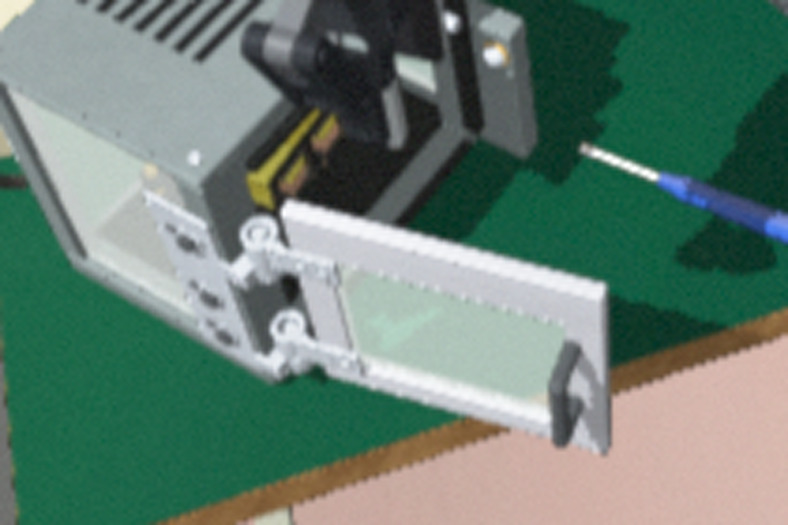

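The picture shows the door hanging on both pintles, with knuckles down at (260,240) and (290,330), and standing open about 75°. The fingers are clear. Next I'll plan the push on the outer face, above the handle.

```bash
cat >> h.py <<'E'
H=np.array([.5675,.068])
def push(phi,r,gap=0,z=.147):
    a=np.radians(83.9-phi);ey=np.array([np.cos(a),np.sin(a)]);n=np.array([-ey[1],ey[0]])
    p=H-r*ey+(.0185+gap)*n
    to(*p,z,83.9-phi-90)
E
python3 - <<'E'
from h import *
s=ctrl.get_state();print(s["qpos"])
for f,g,z in((75,.035,.26),(75,.035,.147),(75,0.01,.147)): push(f,.11,g,z)
E
```

```text
[-9.70567394e-02 -1.66277693e-01  2.00327550e+00  4.68262830e-05
  1.30584807e+00  1.31691788e+00]
dx -2.22 dy -5.34 dz -0.25 twist 0.1
dx -2.21 dy -5.33 dz 11.05 twist 0.1
dx -2.21 dy -2.83 dz 11.04 twist 0.1
```

```bash
python3 -m pendant '[{"dx":-0.8,"dy":-2,"dz":0,"twist":0},{"dx":-1.6,"dy":-4,"dz":0,"twist":0},{"dx":-2.2,"dy":-5.3,"dz":0,"twist":0},{"dx":-2.2,"dy":-5.3,"dz":0,"twist":0},{"dx":-2.2,"dy":-5.3,"dz":4,"twist":0},{"dx":-2.2,"dy":-5.3,"dz":8,"twist":0},{"dx":-2.2,"dy":-5.3,"dz":11.1,"twist":0},{"dx":-2.2,"dy":-5.3,"dz":11.1,"twist":0}]' 0
python3 - <<'E'
from h import *
kn()
for f,r in((75,.11),(72,.11),(69,.112),(66,.114),(63,.116),(60,.118),(57,.12),(54,.122),(51,.124),(48,.126)): push(f,r)
E
```

```text
time: 16.77
eef_pos: [0.4492, 0.1031, 0.1446]
tcp_rot: [0.997, 0.078, -0.003, -0.0]
contact_force: [-0.0, -0.3, 0.3]
opening: -0.0
finger_force: 0.0
knuckle [0.535  0.1167 0.1152] yaw toolx 8.96 F [-0.  -0.3  0.3] T [0.01 0.04 0.03] open -0.0 t 16.775
dx 0.14 dy 3.45 dz -0.24 twist 0.1
dx 0.06 dy 4.03 dz -0.24 twist -2.9
dx -0.20 dy 4.63 dz -0.24 twist -5.9
dx -0.41 dy 5.25 dz -0.24 twist -8.9
dx -0.60 dy 5.90 dz -0.24 twist -11.9
dx -0.74 dy 6.57 dz -0.24 twist -14.9
dx -0.85 dy 7.25 dz -0.24 twist -17.9
dx -0.92 dy 7.94 dz -0.24 twist -20.9
dx -0.95 dy 8.65 dz -0.24 twist -23.9
dx -0.94 dy 9.37 dz -0.24 twist -26.9
```

```bash
python3 -m pendant '[{"dx":0.1,"dy":1.6,"dz":-0.2,"twist":0},{"dx":0.1,"dy":2.8,"dz":-0.2,"twist":0},{"dx":0.1,"dy":3.5,"dz":-0.2,"twist":0},{"dx":0.1,"dy":4,"dz":-0.2,"twist":-3},{"dx":-0.2,"dy":4.6,"dz":-0.2,"twist":-6},{"dx":-0.4,"dy":5.25,"dz":-0.2,"twist":-9},{"dx":-0.6,"dy":5.9,"dz":-0.2,"twist":-12},{"dx":-0.75,"dy":6.6,"dz":-0.2,"twist":-15},{"dx":-0.85,"dy":7.25,"dz":-0.2,"twist":-18},{"dx":-0.9,"dy":7.9,"dz":-0.2,"twist":-21}]'
python3 - <<'E'
from h import *
kn()
c,P=cam("side");cv2.imwrite("pics/x1.png",c["img"][:,:,::-1])
q=P[(P[...,2]>.16)&(P[...,2]<.169)&(P[...,0]>.36)&(P[...,0]<.56)&(P[...,1]>-.1)&(P[...,1]<.1)]
print(len(q),q.min(0),q.max(0))
for f,r in((51,.124),(48,.126),(45,.128),(42,.13),(39,.132),(36,.134),(33,.136),(30,.138),(27,.14),(24,.14)): push(f,r)
E
```

```text
time: 18.02
eef_pos: [0.455, 0.0233, 0.1501]
tcp_rot: [0.966, 0.259, 0.001, 0.0]
contact_force: [-0.1, 0.6, -0.2]
opening: 0.002
finger_force: 0.1
knuckle [0.5304 0.0669 0.1214] yaw toolx 30.06 F [-0.1  0.6 -0.2] T [0.04 0.   0.09] open 0.002 t 18.025
335 [ 0.42517106 -0.01253419  0.16002552] [0.55270671 0.06167969 0.1663543 ]
dx -0.49 dy 0.48 dz 0.31 twist -2.8
dx -0.74 dy 1.16 dz 0.31 twist -5.8
dx -0.95 dy 1.85 dz 0.31 twist -8.8
dx -1.12 dy 2.57 dz 0.32 twist -11.8
dx -1.25 dy 3.31 dz 0.32 twist -14.8
dx -1.34 dy 4.06 dz 0.32 twist -17.8
dx -1.38 dy 4.82 dz 0.32 twist -20.8
dx -1.39 dy 5.60 dz 0.32 twist -23.8
dx -1.34 dy 6.38 dz 0.32 twist -26.8
dx -1.08 dy 7.07 dz 0.32 twist -29.8
```

The door follows and is now at about 54°. I'll continue.

```bash
python3 -m pendant '[{"dx":-0.5,"dy":0.5,"dz":0.3,"twist":-3},{"dx":-0.75,"dy":1.15,"dz":0.3,"twist":-6},{"dx":-0.95,"dy":1.85,"dz":0.3,"twist":-9},{"dx":-1.1,"dy":2.55,"dz":0.3,"twist":-12},{"dx":-1.25,"dy":3.3,"dz":0.3,"twist":-15},{"dx":-1.35,"dy":4.05,"dz":0.3,"twist":-18},{"dx":-1.4,"dy":4.8,"dz":0.3,"twist":-21},{"dx":-1.4,"dy":5.6,"dz":0.3,"twist":-24},{"dx":-1.35,"dy":6.4,"dz":0.3,"twist":-27},{"dx":-1.1,"dy":7.1,"dz":0.3,"twist":-30}]'
python3 - <<'E'
from h import *
kn()
for f in(22,20,18,16,14,12,10,8,7,6): push(f,.14)
E
```

```text
time: 19.32
eef_pos: [0.4809, -0.0436, 0.1469]
tcp_rot: [0.866, 0.5, 0.0, 0.0]
contact_force: [-0.4, 0.7, -0.4]
opening: -0.002
finger_force: 0.1
knuckle [0.5244 0.0318 0.1181] yaw toolx 60.01 F [-0.4  0.7 -0.4] T [-0.01  0.03 -0.04] open -0.002 t 19.325
dx -0.06 dy 0.54 dz -0.01 twist -1.9
dx -0.10 dy 1.03 dz -0.01 twist -3.9
dx -0.12 dy 1.52 dz -0.01 twist -5.9
dx -0.13 dy 2.01 dz -0.01 twist -7.9
dx -0.12 dy 2.51 dz -0.01 twist -9.9
dx -0.09 dy 3.00 dz -0.01 twist -11.9
dx -0.04 dy 3.49 dz -0.01 twist -13.9
dx 0.02 dy 3.98 dz -0.01 twist -15.9
dx 0.06 dy 4.22 dz -0.01 twist -16.9
dx 0.10 dy 4.46 dz -0.01 twist -17.9
```

```bash
python3 -m pendant '[{"dx":-0.05,"dy":0.5,"dz":0,"twist":-2},{"dx":-0.1,"dy":1,"dz":0,"twist":-4},{"dx":-0.1,"dy":1.5,"dz":0,"twist":-6},{"dx":-0.1,"dy":2,"dz":0,"twist":-8},{"dx":-0.1,"dy":2.5,"dz":0,"twist":-10},{"dx":-0.1,"dy":2.9,"dz":0,"twist":-12},{"dx":-0.1,"dy":3.2,"dz":0,"twist":-13},{"dx":-0.05,"dy":3.45,"dz":0,"twist":-14},{"dx":-0.05,"dy":3.45,"dz":0,"twist":-14}]'
python3 - <<'E'
from h import *
kn()
for f in(9,8,7,6,5,4,3,2,1,0,-1): push(f,.14)
E
```

```text
time: 20.45
eef_pos: [0.5104, -0.0607, 0.1464]
tcp_rot: [0.799, 0.602, -0.0, -0.0]
contact_force: [-1.2, -0.1, -0.3]
opening: 0.002
finger_force: 0.1
knuckle [0.5344 0.0229 0.1176] yaw toolx 73.99 F [-1.2 -0.1 -0.3] T [ 0.01  0.05 -0.  ] open 0.002 t 20.45
dx -0.08 dy 0.31 dz -0.06 twist -0.9
dx -0.10 dy 0.56 dz -0.06 twist -1.9
dx -0.13 dy 0.80 dz -0.06 twist -2.9
dx -0.14 dy 1.05 dz -0.06 twist -3.9
dx -0.16 dy 1.29 dz -0.06 twist -4.9
dx -0.17 dy 1.54 dz -0.06 twist -5.9
dx -0.17 dy 1.79 dz -0.06 twist -6.9
dx -0.17 dy 2.03 dz -0.06 twist -7.9
dx -0.17 dy 2.28 dz -0.06 twist -8.9
dx -0.16 dy 2.53 dz -0.06 twist -9.9
dx -0.15 dy 2.77 dz -0.06 twist -10.9
```

Slow now, through the catch.

```bash
python3 -m pendant '[{"dx":-0.05,"dy":0.25,"dz":0,"twist":-1},{"dx":-0.1,"dy":0.5,"dz":0,"twist":-2},{"dx":-0.1,"dy":0.75,"dz":0,"twist":-3},{"dx":-0.15,"dy":1,"dz":0,"twist":-4},{"dx":-0.15,"dy":1.2,"dz":0,"twist":-5},{"dx":-0.15,"dy":1.4,"dz":0,"twist":-6},{"dx":-0.15,"dy":1.5,"dz":0,"twist":-6},{"dx":-0.15,"dy":1.5,"dz":0,"twist":-6}]' >/dev/null; python3 -c "
from h import *
kn()"; for i in 1 2 3; do python3 -m pendant '[{"dx":0,"dy":0.12,"dz":0,"twist":-0.5},{"dx":0,"dy":0.25,"dz":0,"twist":-1},{"dx":0,"dy":0.25,"dz":0,"twist":-1}]' >/dev/null; python3 -c "
from h import *
kn()"; done; python3 -c "
from h import *
for f in (3,2,1,0,-1): push(f,.14)"
```

```text
knuckle [0.5395 0.0192 0.1176] yaw toolx 79.98 F [-1.9 -1.1  0.7] T [-0.08  0.29 -0.02] open -0.004 t 21.45
knuckle [0.5409 0.0192 0.1177] yaw toolx 80.99 F [-0.7 -0.4 -0.3] T [-0.05  0.08  0.  ] open 0.002 t 21.825
knuckle [0.5415 0.019  0.1176] yaw toolx 81.99 F [-1.6 -1.4  0.5] T [-0.09  0.28 -0.02] open -0.003 t 22.2
knuckle [0.5426 0.0189 0.1176] yaw toolx 82.98 F [-1.8 -0.9 -0.3] T [-0.15  0.17 -0.06] open -0.0 t 22.575
dx -0.04 dy -0.48 dz -0.06 twist 2.1
dx -0.08 dy -0.24 dz -0.06 twist 1.1
dx -0.12 dy 0.01 dz -0.06 twist 0.1
dx -0.15 dy 0.25 dz -0.06 twist -0.9
dx -0.17 dy 0.50 dz -0.06 twist -1.9
```

```bash
for i in 1 2 3 4; do python3 -m pendant '[{"dx":0,"dy":0.1,"dz":0,"twist":0},{"dx":0,"dy":0.15,"dz":0,"twist":0},{"dx":0,"dy":0.15,"dz":0,"twist":0}]' >/dev/null; python3 -c "
from h import *
kn()"; done; python3 -c "
from h import *
for f in (1,0,-1): push(f,.14)"
```

```text
knuckle [0.5439 0.0187 0.1176] yaw toolx 82.98 F [-1.3 -1.4 -0.2] T [-0.15  0.23 -0.05] open 0.002 t 22.95
knuckle [0.5456 0.0187 0.1177] yaw toolx 82.98 F [-0.6  0.1 -0.3] T [-0.08  0.1  -0.06] open -0.002 t 23.325
knuckle [0.5456 0.0186 0.1176] yaw toolx 83.0 F [-6.1 -0.3  3.7] T [ 0.04  0.8  -0.05] open 0.0 t 23.7
knuckle [0.5455 0.0187 0.1176] yaw toolx 83.02 F [-10.4  -0.2   7. ] T [0.03 1.52 0.01] open -0.002 t 24.075
dx -0.13 dy -0.32 dz -0.06 twist 0.1
dx -0.16 dy -0.08 dz -0.06 twist -0.9
dx -0.19 dy 0.17 dz -0.07 twist -1.9
```

The force dropped (catch passed) and then rose against a hard stop (gasket). I'll back off and check that the door stays shut.

```bash
python3 -m pendant '[{"dx":0,"dy":-0.5,"dz":0,"twist":0},{"dx":0,"dy":-2,"dz":0,"twist":0},{"dx":0,"dy":-5,"dz":0,"twist":0},{"dx":0,"dy":-8,"dz":-3,"twist":0},{"dx":0,"dy":-8,"dz":-8,"twist":0},{"dx":0,"dy":-8,"dz":-14,"twist":0},{"dx":0,"dy":-8,"dz":-16,"twist":0},{"dx":0,"dy":-8,"dz":-16,"twist":0}]'
python3 - <<'E'
from h import *
np.set_printoptions(precision=4,suppress=True)
for n in("side","top"):
    c,P=cam(n);np.savez(n+"6.npz",img=c["img"],P=P)
    q=P[(P[...,2]>.155)&(P[...,2]<.1685)&(P[...,0]>.46)&(P[...,0]<.575)&(P[...,1]>-.12)&(P[...,1]<.1)]
    q=q[(q[:,0]*.994-q[:,1]*.106)<.572]
    r=cv2.minAreaRect((q[:,:2]*1000).astype(np.float32));print(n,len(q),q[:,2].max(),r)
im=np.load("side6.npz")["img"][140:320,60:260,::-1]
cv2.imwrite("pics/c7.png",cv2.resize(im,(660,594),interpolation=2))
E
```

```text
time: 25.08
eef_pos: [0.4588, -0.0586, 0.3086]
tcp_rot: [0.749, 0.663, 0.001, 0.002]
contact_force: [-0.6, -0.2, -1.0]
opening: 0.001
finger_force: 0.0
side 616 0.16838922066312978 ((561.1940307617188, -28.666847229003906), (164.88136291503906, 21.954824447631836), 84.12683868408203)
top 170 0.1678709283546671 ((555.8229370117188, -80.06733703613281), (66.70819854736328, 20.33961296081543), 84.8703842163086)
```

View pics/c7.png

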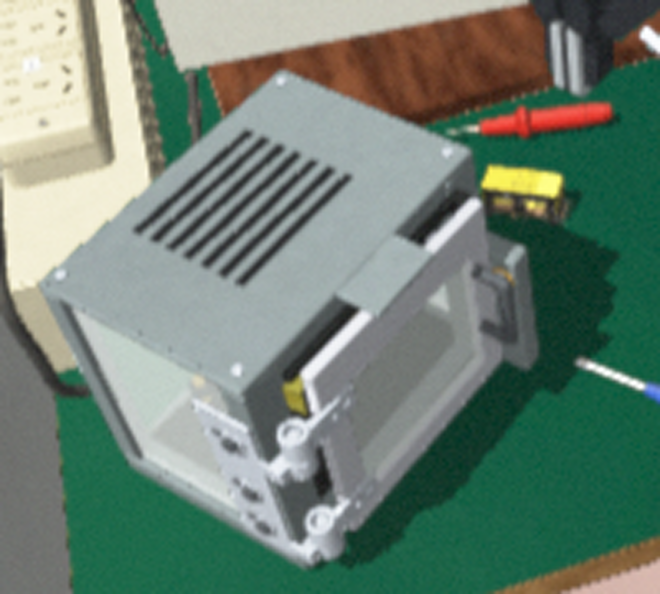

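The door lies across the front with the knuckles down at (292,440) and (320,520) and the gripper clear. I'll measure the outer-face angle and depth against the enclosure.

Run:
```python
from h import *
np.set_printoptions(precision=4,suppress=True)
P=np.load("side6.npz")["P"]; a=np.radians(-6.0);ex=np.array([np.cos(a),np.sin(a)]);ey=np.array([-ex[1],ex[0]])
q=P[np.isfinite(P[...,0])]; l=q[:,:2]-np.array([.6395,-.0225]);X=l@ex;Y=l@ey
m=(X<-.07)&(X>-.12)&(abs(Y)<.075)&(q[:,2]>.145)&(q[:,2]<.160)
for y in np.arange(-.075,.075,.0125):
    h=m&(Y>=y)&(Y<y+.0125)
    if h.sum()>4: print("%.3f"%y,h.sum(),np.percentile(X[h],[5,50,95]))
g=m&(abs(Y)<.07);
f=np.polyfit(Y[g],X[g],1);r=abs(X[g]-np.polyval(f,Y[g]))<.003;f=np.polyfit(Y[g][r],X[g][r],1);print("slope",f,"rad; outer X at -72:",np.polyval(f,-.072))
# top of door lateral extent, roof yaw again
R0=np.load("side0.npz")["P"];k=q[(q[:,2]>.174)&(q[:,2]<.182)&(q[:,0]>.5)&(q[:,0]<.75)&(q[:,1]>-.15)&(q[:,1]<.1)]
lk=k[:,:2]-np.array([.6395,-.0225]);b=lk@ex;by=lk@ey;pts=[]
for y in np.arange(-.085,.085,.01):
    h=(by>=y)&(by<y+.01)
    if h.any(): pts.append((y+.005,b[h].max()))
pts=np.array(pts);print("back edge slope",np.polyfit(pts[:,0],pts[:,1],1))
st()
```

```text
-0.075 46 [-0.0878 -0.0865 -0.0722]
-0.062 37 [-0.0877 -0.0864 -0.0719]
-0.050 37 [-0.0874 -0.0864 -0.073 ]
-0.038 27 [-0.0875 -0.0865 -0.0853]
-0.025 25 [-0.087  -0.0863 -0.0855]
-0.013 24 [-0.0876 -0.0862 -0.0852]
-0.000 26 [-0.0868 -0.0861 -0.0849]
0.012 37 [-0.0868 -0.0855 -0.0729]
0.025 42 [-0.0865 -0.0853 -0.0726]
0.037 44 [-0.0862 -0.0853 -0.0734]
0.050 42 [-0.086  -0.0852 -0.0729]
0.062 32 [-0.0857 -0.0822 -0.0723]
slope [ 0.0166 -0.0857] rad; outer X at -72: -0.08694425326567032
back edge slope [-0.0034  0.0702]
{'time': np.float64(25.175), 'eef_pos': array([ 0.4576, -0.0581,  0.305 ]), 'contact_force': array([ 0.3211,  1.3099, -0.3665]), 'wrist_torque': array([-0.0139,  0.017 , -0.0386]), 'opening': np.float64(-0.0066), 'finger_force': np.float64(0.0)}
```

It measures within about 0.02 rad of the front, but a few mm out. I'll press once more, firmer but slow, to make sure the door is against the gasket.

```bash
python3 -m pendant '[{"dx":0,"dy":0,"dz":5,"twist":0},{"dx":0,"dy":0,"dz":10,"twist":0},{"dx":0,"dy":0,"dz":14,"twist":0},{"dx":0,"dy":3,"dz":16,"twist":0},{"dx":0,"dy":6,"dz":16,"twist":0},{"dx":0,"dy":7,"dz":16,"twist":0},{"dx":0,"dy":7.3,"dz":16,"twist":0},{"dx":0,"dy":7.3,"dz":16,"twist":0}]' >/dev/null;  python3 -c "
from h import *
kn()"; for i in 1 2 3 4 5; do python3 -m pendant '[{"dx":0,"dy":0.1,"dz":0,"twist":0},{"dx":0,"dy":0.2,"dz":0,"twist":0},{"dx":0,"dy":0.2,"dz":0,"twist":0}]' >/dev/null; python3 -c "
from h import *
kn()"; done
```

```text
knuckle [0.5406 0.0192 0.1174] yaw toolx 82.99 F [ 0.1 -0.5 -0.6] T [ 0.02 -0.02 -0.01] open -0.006 t 26.175
knuckle [0.5433 0.0188 0.1179] yaw toolx 82.99 F [-0.3  0.5  0.4] T [-0.01  0.07 -0.  ] open 0.002 t 26.55
knuckle [0.5454 0.0185 0.1176] yaw toolx 82.98 F [ 0.7  0.3 -0.5] T [ 0.01 -0.    0.03] open -0.005 t 26.925
knuckle [0.5455 0.0185 0.1176] yaw toolx 83.01 F [-8.  -0.1  4.5] T [0.02 0.97 0.05] open 0.0 t 27.3
knuckle [0.5454 0.0185 0.1175] yaw toolx 83.04 F [-13.1  -0.4   7.9] T [ 0.15  1.88 -0.02] open -0.001 t 27.675
knuckle [0.5453 0.0186 0.1175] yaw toolx 83.06 F [-18.6   1.2  13.1] T [ 0.12  2.89 -0.03] open -0.002 t 28.05
```

The finger met nothing until the same hard stop at x = 0.5455, and 18 N (far above the catch's 5 N) moved it no further. The door had stayed shut on the gasket, so I'll back away and hand in.

```bash
python3 -m pendant '[{"dx":0,"dy":-0.5,"dz":0,"twist":0},{"dx":0,"dy":-1,"dz":0,"twist":0},{"dx":0,"dy":-3,"dz":0,"twist":0},{"dx":0,"dy":-6,"dz":0,"twist":0},{"dx":0,"dy":-8,"dz":-4,"twist":0},{"dx":0,"dy":-8,"dz":-10,"twist":0},{"dx":0,"dy":-8,"dz":-14,"twist":0},{"dx":0,"dy":-8,"dz":-14,"twist":0},{"dx":0,"dy":-8,"dz":-14,"twist":0}]'
python3 - <<'E'
from h import *
P=np.load("side6.npz")["P"];c,Q=cam("side")
m=(P[...,2]>.145)&(P[...,2]<.16)&(P[...,0]<.57)&(P[...,0]>.5)&(abs(P[...,1]+.03)<.08)
d=(Q-P)[m];print("door face shift since last look",np.nanmedian(d,0),np.nanpercentile(abs(d[:,0]),90))
print(ctrl.sign_off())
E
```

```text
time: 29.18
eef_pos: [0.461, -0.0586, 0.2855]
tcp_rot: [0.749, 0.663, -0.0, -0.0]
contact_force: [-0.5, -0.1, -0.7]
opening: -0.001
finger_force: 0.0
door face shift since last look [ 0.00028619 -0.0003167  -0.00050149] 0.001349467675808147
the job is handed in; nothing more can be done
None
```

The door hangs on both pintles and stayed shut past the ball catch, and I handed the job in at about 29 s with the arm clear; I had no direct reading of the interlock plunger, and the sign-off returned no verdict.

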